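# Shut the water off at the table-top filter

## Task

Turn the water off at the filter box on the table: push its cover by the ridge, away from you, all the way back to its stop, so that the valve bay lies open, and leave it there. Then push the valve handle that ends in a round disc clockwise (seen from above) through its quarter turn until it is fully shut against its stop. Leave the plain straight handle as it is and do not shift, tip or pick up the things standing round the box.

Things in the scene. Friction and masses are not known exactly. Their poses are not given: they have to be found in the camera images.
- filter_box: White box, 260 x 260 x 85 mm, fixed to the table. Origin: on the table under the middle of the valve bay; box +x points to its back (the way the cover opens), +y to its left. Outside: x = -75 to +185 mm, y = -130 to +130 mm; hose connectors stick out 28 mm further at the back. Wall tops at z = 72 mm, side guide rails up to z = 85 mm.
- bay_centre (a point): Middle of the valve bay, z = 55 mm, axes as the box. Bay inside (box frame): x = -69 to +57, y = -124 to +124 mm, floor at z = 16 mm. Two valves with pivots at x = +25 mm: one at y = -66, the other at y = +40 mm; which is the disc one varies. Both handles are at the same height, under the cover at first.
- cover (a joint): Slide of the grey cover along the box's +x, in m: 0 = fully forward over the bay, 0.120 = fully back at its stop. Starts between 0 and 0.015. Needs about 2 N, stays where it is left, cannot be lifted out.
- ridge (a point): Middle of the steep front face of the ridge on the cover, which is what to push (towards box +x). The ridge is 150 mm long across the box, stands 18 mm above the cover's flat top and slopes away behind. The point is 9 mm above the cover's flat top (z = 88 mm; cover top 79 mm, ridge top 97 mm); 45 mm of flat cover lie in front of it. Moves with the cover.
- disc_handle (a joint): Turn of the handle with the disc end, in rad: 0 = open (points to the box's front, -x), 1.571 = shut at its stop (points to the box's left, +y); grows clockwise seen from above. Starts between 0 and 0.25. Needs about 0.10 N m, stays where it is left.
- disc_pivot (a point): Pivot (vertical axis) of the disc handle at half the handle's height (z = 52 mm).
- disc_tip (a point): Centre of the disc at the handle's end, 54 mm from the pivot, half-way up (z = 52 mm). Steel handle: bar 12 mm wide, z = 43 to 61 mm; the disc is 30 mm across, 20 mm high (z = 42 to 62 mm), with a darker round eye on top; hub 22 mm across.
- plain_handle (a joint): Turn of the other handle, a straight steel bar 12 mm wide and 68 mm long from its pivot with no disc; same meaning and stiffness as disc_handle. To be left as it is. Starts between 0 and 0.25.
- plain_tip (a point): Point on the plain handle 54 mm from its pivot, half-way up.
- jar_small: Loose little glass jar with a black lid, 51 mm across, 66 mm high, left of the box. Origin at its underside. Leave alone.
- tealight: Loose tealight, 38 mm across, 15 mm high, left of the box. Origin at its underside. Leave alone.
- spice_1: Loose spice jar with a yellow cap, 45 mm across, 100 mm high, right of the box. Origin at its underside. Leave alone.
- matchbox: Loose matchbox, 36 x 53 x 14 mm, right of the box. Origin at its underside. Leave alone.
- yoghurt_pot: Loose yoghurt pot, 72 mm across, 71 mm high, right of the box, towards its back. Origin at its underside. Leave alone.

How it is judged:
By the outcome, as a careful person would: the job done as asked, in the order asked, and still so for the second after the job is handed in, with the robot touching nothing.
It also fails if it takes over 45 s, if anything falls off the work surface, if the arm or the gripper's body presses on something with over 40 N, if the wrist force passes 120 N, or if a joint passes its speed limit or range.

## Robot

A 6-joint arm with a two-finger parallel gripper is mounted at the origin on a cart in front of the work surface, level with it; the furniture and walls round the work are solid. World frame = base frame: x ahead of the robot, y to its left, z up, the work surface at z = 0. Lengths are in m, angles in rad, forces in N, time in s.
With the tool pointing down it reaches from about 0.425 to 1.125 m from the base axis. Payload 14.9 kg.
Tool frame: the origin (TCP) lies midway between the tips of the shut fingers; the grasp point (between the pads) lies 19 mm behind it; z points along the fingers, y is the line along which they close (so a half turn about z gives the same grasp; the last joint's range is limited). The gripper opens to 91 mm and grips with 3 to 60 N. Pads are 32 mm wide; open, the fingers measure 118 mm over their backs; the gripper's body (76 mm by 178 mm) begins 60 mm behind the grasp point.
Start: joints at [1.118, 0.379, 1.734, -0, 1.028, -0.033], TCP at [0.285, 0.639, 0.214] pointing down, gripper open.
Joint ranges: [-2.77, 2.77], [-0.74, 2.19], [0, 2.66], [-1.06, 4.2], [0.31, 2.87], [-3.08, 3.08]. Speed limits (rad/s): [1.89, 1.89, 2.39, 3.14, 3.14, 3.14].

## Interface

Orientations are given as a unit quaternion [x, y, z, w].
In Python, from plant import ctrl gives the robot as it stands. The module is installed in compiled form; this text tells all that it offers.
- The arm moves only by the tool carry_out, never from a script. Its argument "motion" is one flat list of numbers, 7 for each row, row after row: the opening, from -1 (shut) to 1 (fully open), then the shift along the tool's x, y, z in mm, then the turn, a rotation vector about the tool's x, y, z in degrees. A call has 1 to 10 rows; each row is the pose to reach, as a shift and turn from the pose commanded when the call began, along the tool's axes at that moment; what a row does not reach only later rows make up. A row lasts 1/8 s, in which the tool goes at most 62.5 mm and 10.7 degrees, less where a joint would pass 70% of its speed; a pose out of reach is approached as far as the arm can. A call with a gripper value outside its range is refused whole. The fingers move at their own pace and stop on an object; "squeeze" is the grip in N (left out, the last holds). Time passes only in rows, so rows that repeat a pose let the fingers close. It gives the time, the measured TCP pose, the force, the opening and the grip force at its end, in the units of the state.
- ctrl.get_obs(): the state, without advancing time (a new reading comes with each control period).
- ctrl.camera(name): name is "side" or "top"; returns a dict with "image" (420x560x3 uint8, red, green, blue), "mtx" (3x3 intrinsics, pixels), "rvec" (rotation vector, rad) and "tvec" (3), from world to camera coordinates, as OpenCV has them. Camera axes: x right, y down, z forward; pixel columns grow to the right and rows downward; lengths in m; the calibration is good to about 2 mm. A picture is of the moment at which its call begins. There is no depth.
- ctrl.hand_in(): hands the job in; it is judged then, once.
The state is a dict: "t": time; "q": joint angles; "joint_velocities": joint speeds; "tau": joint torques, N m; "eef_pos": TCP position; "tool_rot": TCP orientation; "contact_force": force on the tool from outside, world axes, zero at the start; "moment": the same for the moment, N m; "opening": opening from 0.0 (shut) to 1.0 (fully open); "finger_force": force on a finger pad.
Only numpy, scipy, OpenCV 4.12 (cv2) and the standard library are available. Lean on these libraries where they do the work, as an engineer would, in place of code of your own. Each camera call takes 0.05 s, during which the arm holds its last target. There are 200 camera calls.

## Working session

There is one attempt and no reset: what is moved stays moved. The work goes in short steps, Python scripts to look and compute and a tool call to move; the robot and the scene stay as the last step left them, time stands still between calls to the robot, and variables do not carry over. Pictures are saved under pics/ and viewed, at most 10 in all, crops included, and the job is handed in when it is done.

Besides the shell and the picture viewer there is one more tool, called as name(argument=value, ...) on one line, values as JSON. carry_out: Moves the arm, as the interface text tells. Its arguments: {"type":"object","properties":{"motion":{"type":"array","items":{"type":"number"}},"squeeze":{"type":"number"}},"required":["motion"]}

```bash
mkdir -p pics
cat > h.py <<'E'
import numpy as np, cv2
from scipy.spatial.transform import Rotation as R
from plant import ctrl
def snap(n,f,crop=None,s=1):
    c=ctrl.camera(n); im=c["image"][:,:,::-1].copy()
    if crop: a,b,d,e=crop; im=im[b:e,a:d]
    cv2.imwrite("pics/"+f,cv2.resize(im,None,fx=s,fy=s,interpolation=cv2.INTER_CUBIC)); np.savez(n+".npz",**{k:c[k] for k in("mtx","rvec","tvec")})
def px2w(n,u,v,z):
    c=np.load(n+".npz"); Rm=cv2.Rodrigues(c["rvec"])[0]; t=c["tvec"].ravel()
    d=Rm.T@np.linalg.inv(c["mtx"])@[u,v,1]; o=-Rm.T@t
    return o+d*(z-o[2])/d[2]
def w2px(n,p):
    c=np.load(n+".npz"); return cv2.projectPoints(np.array(p,float).reshape(-1,1,3),c["rvec"],c["tvec"],c["mtx"],None)[0].reshape(-1,2)
def state():
    o=ctrl.get_obs()
    for k in("t","q","eef_pos","tool_rot","contact_force","opening"): print(k,np.round(o[k],4))
    print(np.round(R.from_quat(o["tool_rot"]).as_matrix(),3)); return o
E
python3 - <<'E'
from h import *
snap("top","t1.png",s=1.42);snap("side","s1.png",s=1.42);state()
E
```

```text
t 0.1
q [ 1.1177  0.3794  1.7347  0.      1.0285 -0.0333]
eef_pos [0.2851 0.6389 0.2133]
tool_rot [ 2.084e-01  9.781e-01 -5.000e-04 -1.000e-04]
contact_force [ 0.645  -0.7438  0.6875]
opening 1.0018
[[-0.913  0.408 -0.   ]
 [ 0.408  0.913 -0.001]
 [ 0.    -0.001 -1.   ]]
```

View pics/t1.png

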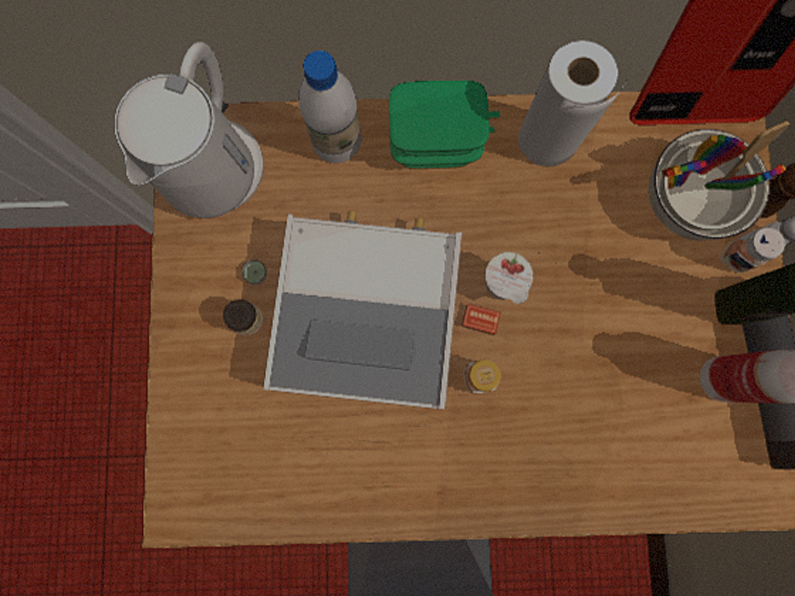

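View pics/s1.png

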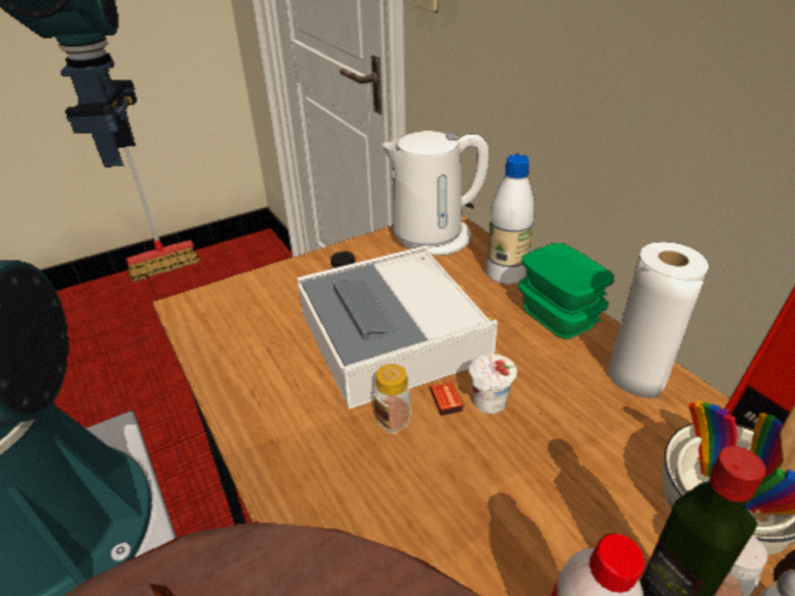

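The top view shows the box with rail corners at about (265,388), (444,407), (461,233) and (289,216). The ridge's front edge runs from (304,362) to (411,370). The arm is clear on the left, and the jars stand close to both sides of the box.

Run:
```python
from h import *
P=[px2w("top",u/1.42,v/1.42,.085) for u,v in[(265,388),(444,407),(461,233),(289,216)]]
for p in P: print(p.round(3))
fl,fr,br,bl=P
print([np.linalg.norm(a-b).round(3) for a,b in((fl,fr),(bl,br),(fl,bl),(fr,br))])
ex=(bl-fl)+(br-fr); ey=(fl-fr)+(bl-br); yaw=np.arctan2(ex[1]-0*0,ex[0]); y2=np.arctan2(-ey[0],ey[1]); print("yaw",yaw,y2)
yaw=(yaw+y2)/2; M=R.from_euler('z',yaw).as_matrix(); c=np.mean(P,0); O=c-M@[.055,0,0]; O[2]=0; print("origin",O,"yaw",yaw)
for u,v in[(304,362),(411,370)]: print("ridge",(M.T@(px2w("top",u/1.42,v/1.42,.088)-O)).round(4))
for n,u,v,z in[("spice",485,375,.1),("match",482,319,.014),("yog",511,275,.071),("tea",254,271,.015),("jar",241,316,.066)]: print(n,(M.T@(px2w("top",u/1.42,v/1.42,z)-O)).round(3))
np.savez("box.npz",O=O,M=M,yaw=yaw)
```

```text
[0.47  0.231 0.085]
[ 0.436 -0.023  0.085]
[ 0.689 -0.058  0.085]
[0.723 0.196 0.085]
[np.float64(0.256), np.float64(0.257), np.float64(0.255), np.float64(0.255)]
yaw -0.1369350939580209 -0.13091078437546846
origin [0.52500922 0.09370742 0.        ] yaw -0.1339229391667447
ridge [-0.0304  0.0774  0.088 ]
ridge [-0.0255 -0.0758  0.088 ]
spice [-0.022 -0.18   0.1  ]
match [ 0.069 -0.178  0.014]
yog [ 0.131 -0.209  0.071]
tea [0.106 0.185 0.015]
jar [0.028 0.182 0.066]
```

```bash
cat >> h.py <<'E'
def box(p):
    b=np.load("box.npz"); return b["M"]@p+b["O"]
def shifts(pts):
    o=ctrl.get_obs(); T=R.from_quat(o["tool_rot"]); b=np.load("box.npz")
    print("now in box",(b["M"].T@(o["eef_pos"]-b["O"])*1e3).round(1))
    want=R.from_matrix(b["M"]@np.diag([-1,1,-1.])); print("turn",np.degrees((T.inv()*want).as_rotvec()).round(1))
    for p in pts: print(p,(T.inv().apply(box(np.array(p)/1e3)-o["eef_pos"])*1e3).round(1))
E
python3 -c "
from h import *
shifts([(-55,0,200),(-55,0,120),(-55,0,87)])"
```

```text
now in box [-310.5  508.3  213.3]
turn [ -0.1  -0.  -16.4]
(-55, 0, 200) [-388.5 -415.6   13.7]
(-55, 0, 120) [-388.5 -415.5   93.7]
(-55, 0, 87) [-388.5 -415.5  126.7]
```

carry_out(motion=[-1,-40,-42,0,0,0,-4,-1,-80,-84,0,0,0,-8,-1,-120,-127,0,0,0,-12,-1,-160,-170,0,0,0,-16.4,-1,-200,-213,0,0,0,-16.4,-1,-240,-256,0,0,0,-16.4,-1,-280,-299,0,0,0,-16.4,-1,-320,-341,5,0,0,-16.4,-1,-358,-382,10,0,0,-16.4,-1,-388,-415,14,0,0,-16.4])

```text
t: 1.35
eef_pos: [0.4707, 0.1001, 0.1997]
tool_rot: [0.067, 0.998, -0.0, -0.0]
contact_force: [0.1, 0.8, 0.8]
opening: 0.008
finger_force: 0.0
```

```bash
python3 -c "
from h import *
shifts([(-55,0,120),(-55,0,87),(100,0,87)]);snap('top','t2.png',(150,120,360,300),3.3)"
```

```text
now in box [-54.7  -0.9 199.7]
turn [-0. -0. -0.]
(-55, 0, 120) [ 0.3  0.9 79.7]
(-55, 0, 87) [  0.3   0.9 112.7]
(100, 0, 87) [-154.7    1.   112.7]
```

View pics/t2.png

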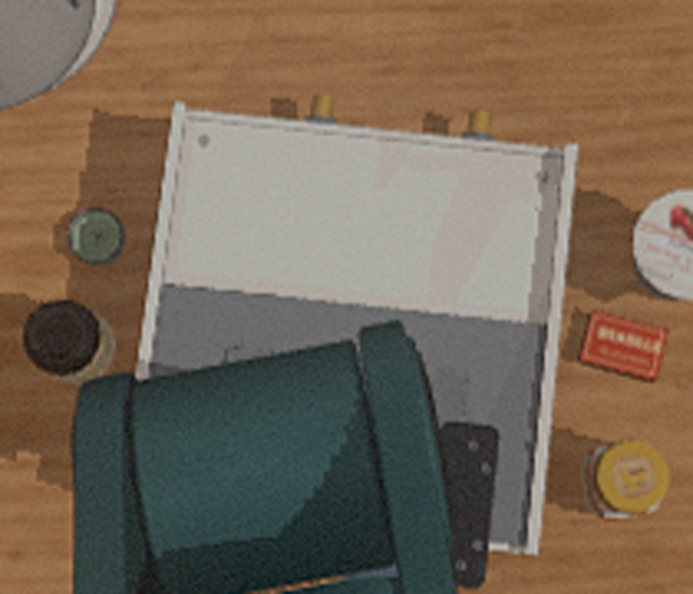

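The gripper is over the front of the box and clear of the ridge. The arm hides the details.

carry_out(motion=[-1,0,1,50,0,0,0,-1,0,1,90,0,0,0,-1,0,1,111,0,0,0,-1,0,1,112,0,0,0,-1,-10,1,112,0,0,0,-1,-22,1,112,0,0,0,-1,-40,1,112,0,0,0,-1,-60,1,112,0,0,0,-1,-80,1,112,0,0,0,-1,-90,1,112,0,0,0])

```text
t: 2.65
eef_pos: [0.5615, 0.0909, 0.088]
tool_rot: [0.067, 0.998, 0.0, 0.0]
contact_force: [-2.6, 0.1, 1.8]
opening: 0.005
finger_force: 1.1
```

```bash
python3 -c "
from h import *
state();shifts([(70,0,87)]);snap('side','s3.png',(190,150,370,300),4)"
```

```text
t 2.65
q [ 0.1194  0.3617  2.0469  0.      0.7325 -1.3173]
eef_pos [0.5615 0.0909 0.088 ]
tool_rot [6.700e-02 9.978e-01 1.000e-04 3.000e-04]
contact_force [-2.5751  0.0798  1.7668]
opening 0.0051
[[-0.991  0.134  0.001]
 [ 0.134  0.991  0.   ]
 [-0.001  0.    -1.   ]]
now in box [36.6  2.1 88. ]
turn [ 0.  0. -0.]
(70, 0, 87) [-33.4  -2.    1. ]
```

View pics/s3.png

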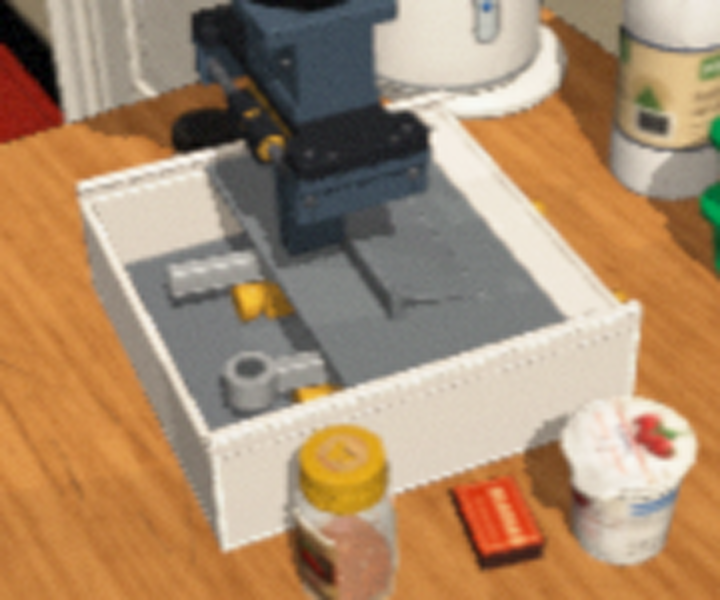

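The cover has slid well back. The disc handle is the right-hand one (eye at about (250,368) in the crop), and the plain handle is on the left. I'll push on to the stop.

carry_out(motion=[-1,-15,-1,1,0,0,0,-1,-28,-1,1,0,0,0,-1,-36,-1,1,0,0,0,-1,-41,-1,1,0,0,0,-1,-44,-1,1,0,0,0,-1,-47,-1,1,0,0,0])

```text
t: 3.45
eef_pos: [0.5988, 0.0846, 0.0861]
tool_rot: [0.067, 0.998, -0.0, -0.009]
contact_force: [-64.2, 12.8, 54.4]
opening: 0.002
finger_force: 33.3
```

Stop reached. I'll back off and lift, then look.

carry_out(motion=[-1,12,0,0,0,0,0,-1,25,0,-5,0,0,0,-1,40,0,-50,0,0,0,-1,60,30,-100,0,0,0,-1,60,80,-140,0,0,0,-1,60,130,-150,0,0,0,-1,60,180,-150,0,0,0,-1,60,230,-150,0,0,0,-1,60,230,-150,0,0,0])

```text
t: 4.58
eef_pos: [0.5775, 0.3226, 0.2373]
tool_rot: [0.065, 0.998, 0.0, 0.001]
contact_force: [-0.3, -0.7, -0.3]
opening: 0.009
finger_force: 0.0
```

```bash
python3 -c "
from h import *
state();snap('top','t4.png',(180,140,340,300),3.7)"
```

```text
t 4.575
q [ 4.7410e-01  2.9350e-01  1.8037e+00  2.0000e-04  1.0428e+00 -9.6590e-01]
eef_pos [0.5775 0.3226 0.2373]
tool_rot [6.540e-02 9.979e-01 5.000e-04 6.000e-04]
contact_force [-0.308  -0.737  -0.2992]
opening 0.009
[[-0.991  0.131  0.001]
 [ 0.131  0.991  0.001]
 [-0.001  0.001 -1.   ]]
```

View pics/t4.png

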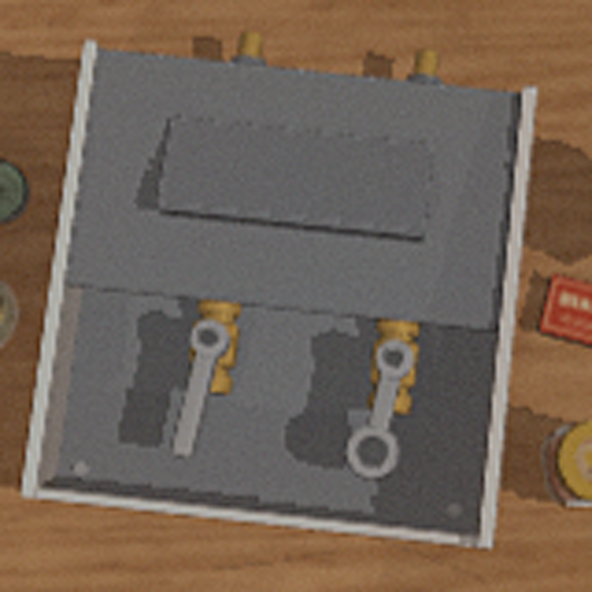

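The cover is fully back. Disc pivot (393,357), disc (373,452), plain pivot (208,337), plain end (183,452).

```bash
python3 -c "
from h import *
b=np.load('box.npz')
for n,u,v,z in [('dp',393,357,.061),('disc',373,452,.062),('pp',208,337,.061),('pt',183,452,.061),('ridgeL',160,211,.088),('ridgeR',422,240,.088),('covL',70,287,.079),('covR',495,330,.079)]:
  w=px2w('top',180+u/3.7,140+v/3.7,z); print(n,w.round(4),(b['M'].T@(w-b['O'])*1e3).round(1))
shifts([(-30,-95,140),(-30,-95,52)])"
```

```text
dp [0.5414 0.0266 0.061 ] [ 25.2 -64.3  61. ]
disc [0.4881 0.0395 0.062 ] [-29.3 -58.7  62. ]
pp [0.5557 0.1314 0.061 ] [25.4 41.5 61. ]
pt [0.4911 0.1463 0.061 ] [-40.6  47.6  61. ]
ridgeL [0.6243 0.1549 0.088 ] [90.2 73.9 88. ]
ridgeR [0.6037 0.0089 0.088 ] [ 89.3 -73.6  88. ]
covL [0.584  0.2069 0.079 ] [ 43.4 120.1  79. ]
covR [ 0.5531 -0.0305  0.079 ] [  44.4 -119.3   79. ]
now in box [ 21.4 232.2 237.1]
turn [0.  0.  0.1]
(-30, -95, 140) [  52.2 -327.1   97. ]
(-30, -95, 52) [  52.3 -327.1  185. ]
```

carry_out(motion=[-1,10,-55,0,0,0,0,-1,20,-110,10,0,0,0,-1,30,-165,25,0,0,0,-1,40,-220,45,0,0,0,-1,47,-275,70,0,0,0,-1,48,-326,97,0,0,0,-1,48,-327,97,0,0,0,-1,48,-327,97,0,0,0])

```text
t: 5.62
eef_pos: [0.4864, 0.0017, 0.1405]
tool_rot: [0.067, 0.998, 0.0, 0.0]
contact_force: [0.5, 0.9, -0.5]
opening: 0.007
finger_force: 0.0
```

```bash
python3 -c "
from h import *
P=np.array([25,-65.]); pts=[(-26,-95,52),(-26,-95,49)]
for a in range(10,105,10):
  t=np.radians(a); d=np.array([-np.cos(t),np.sin(t)]); n=np.array([np.sin(t),np.cos(t)])
  h=min(16*abs(n[0])+13.5*abs(n[1]),21); q=P+51*d-n*(15+h); pts.append((*q.round(1),49))
shifts(pts)
snap('side','s5.png',(190,150,370,300),4)"
```

```text
now in box [-25.9 -96.3 140.5]
turn [ 0.   0.  -0.1]
(-26, -95, 52) [ 0.1  1.3 88.5]
(-26, -95, 49) [ 0.1  1.3 91.5]
(np.float64(-30.6), np.float64(-86.7), 49) [ 4.7  9.6 91.5]
(np.float64(-34.3), np.float64(-78.7), 49) [ 8.5 17.6 91.5]
(np.float64(-36.5), np.float64(-69.5), 49) [10.7 26.8 91.5]
(np.float64(-37.0), np.float64(-59.5), 49) [11.2 36.8 91.5]
(np.float64(-35.3), np.float64(-49.0), 49) [ 9.5 47.3 91.5]
(np.float64(-31.3), np.float64(-38.6), 49) [ 5.5 57.7 91.5]
(np.float64(-25.0), np.float64(-28.9), 49) [-0.8 67.4 91.5]
(np.float64(-16.5), np.float64(-20.5), 49) [-9.3 75.8 91.5]
(np.float64(-6.0), np.float64(-14.0), 49) [-19.8  82.3  91.5]
(np.float64(1.3), np.float64(-9.0), 49) [-27.1  87.3  91.5]
```

View pics/s5.png

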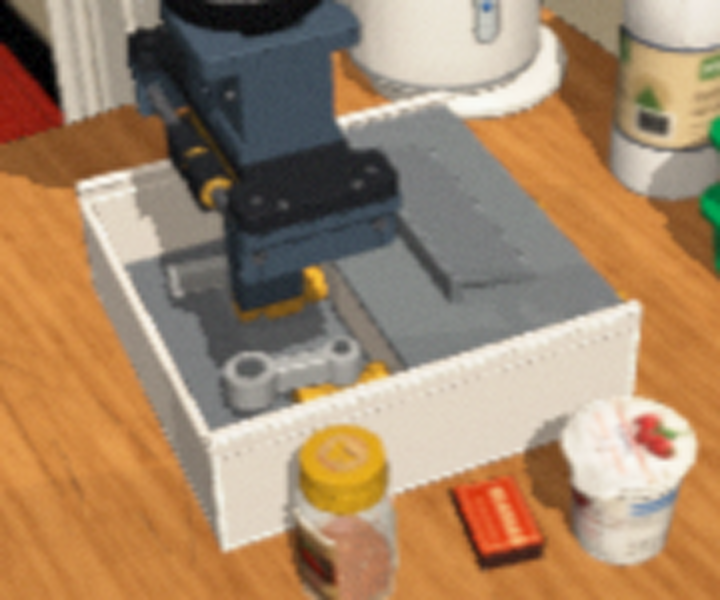

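The fingers hover above and to the right of the disc handle. The bay is clear, so I'll descend and start the arc.

carry_out(motion=[-1,0,1,45,0,0,0,-1,0,1,85,0,0,0,-1,0,1,91,0,0,0,-1,2,5,91,0,0,0,-1,5,10,91,0,0,0,-1,8,18,91,0,0,0,-1,10,27,91,0,0,0,-1,10,37,91,0,0,0,-1,10,42,91,0,0,0,-1,10,47,91,0,0,0])

```text
t: 6.92
eef_pos: [0.4825, 0.0504, 0.0488]
tool_rot: [0.067, 0.998, -0.0, -0.0]
contact_force: [-1.0, -2.1, -0.2]
opening: 0.004
finger_force: 1.0
```

```bash
python3 -c "
from h import *
P=np.array([25,-65.]); pts=[]
for a in range(50,105,10):
  t=np.radians(a); d=np.array([-np.cos(t),np.sin(t)]); n=np.array([np.sin(t),np.cos(t)])
  h=min(16*abs(n[0])+13.5*abs(n[1]),21); q=P+51*d-n*(15+h); pts.append((*q.round(1),49))
shifts(pts)
snap('side','s6.png',(190,150,370,300),4)"
```

```text
now in box [-36.4 -48.6  48.8]
turn [-0. -0.  0.]
(np.float64(-35.3), np.float64(-49.0), 49) [-1.1 -0.4 -0.2]
(np.float64(-31.3), np.float64(-38.6), 49) [-5.1 10.  -0.2]
(np.float64(-25.0), np.float64(-28.9), 49) [-11.4  19.7  -0.2]
(np.float64(-16.5), np.float64(-20.5), 49) [-19.9  28.1  -0.2]
(np.float64(-6.0), np.float64(-14.0), 49) [-30.4  34.6  -0.2]
(np.float64(1.3), np.float64(-9.0), 49) [-37.7  39.6  -0.2]
```

View pics/s6.png

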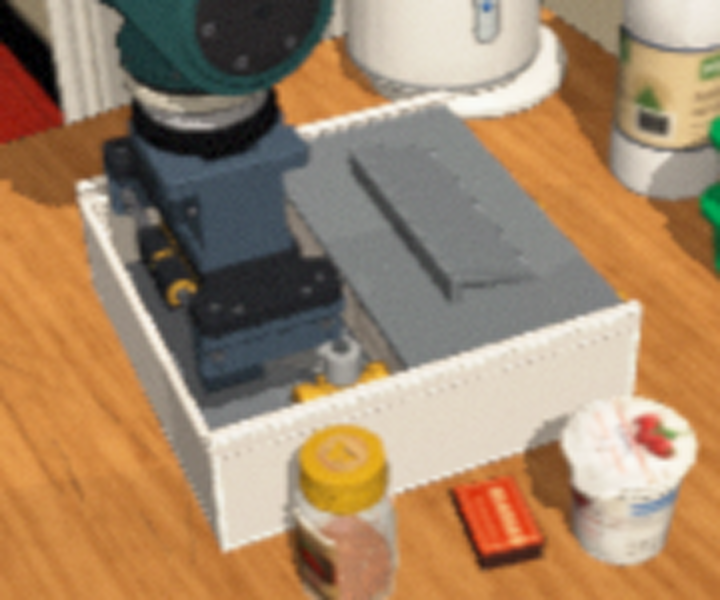

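The handle is moving: the hub is visible and the bar is turned out of sight behind the gripper. The contact is light, so I'll continue the arc.

carry_out(motion=[-1,-3,5,0,0,0,0,-1,-6,10,0,0,0,0,-1,-9,15,0,0,0,0,-1,-13,20,0,0,0,0,-1,-17,25,0,0,0,0,-1,-21,29,0,0,0,0,-1,-25,32,0,0,0,0,-1,-28,34,0,0,0,0,-1,-31,35,0,0,0,0])

```text
t: 8.1
eef_pos: [0.5175, 0.0806, 0.0487]
tool_rot: [0.067, 0.998, -0.0, -0.001]
contact_force: [-11.7, -3.4, 3.6]
opening: 0.004
finger_force: 5.4
```

carry_out(motion=[-1,-1,0,0,0,0,0,-1,-2,0,0,0,0,0,-1,-2,0,0,0,0,0])

```text
t: 8.48
eef_pos: [0.5177, 0.0804, 0.0485]
tool_rot: [0.067, 0.998, -0.0, -0.002]
contact_force: [-14.4, 2.9, 10.4]
opening: 0.007
finger_force: 7.5
```

It is hard against the stop. I'll retreat and look.

carry_out(motion=[-1,10,0,0,0,0,0,-1,20,0,-2,0,0,0,-1,22,0,-40,0,0,0,-1,22,0,-100,0,0,0,-1,22,50,-150,0,0,0,-1,10,100,-180,0,0,0,-1,0,155,-190,0,0,0,-1,-10,210,-190,0,0,0,-1,-10,240,-190,0,0,0,-1,-10,240,-190,0,0,0])

```text
t: 9.72
eef_pos: [0.5617, 0.3185, 0.2389]
tool_rot: [0.066, 0.998, 0.0, 0.0]
contact_force: [-0.3, -0.5, -0.7]
opening: 0.008
finger_force: 0.0
```

```bash
python3 -c "
from h import *
snap('top','t7.png',(150,130,390,300),3.3);state()"
```

```text
t 9.775
q [ 4.7830e-01  2.6640e-01  1.8362e+00 -1.0000e-04  1.0390e+00 -9.6030e-01]
eef_pos [0.5614 0.3173 0.2388]
tool_rot [ 6.610e-02  9.978e-01 -1.000e-04 -0.000e+00]
contact_force [ 1.0412  0.3862 -1.0368]
opening 0.0086
[[-0.991  0.132 -0.   ]
 [ 0.132  0.991 -0.   ]
 [ 0.    -0.    -1.   ]]
```

View pics/t7.png

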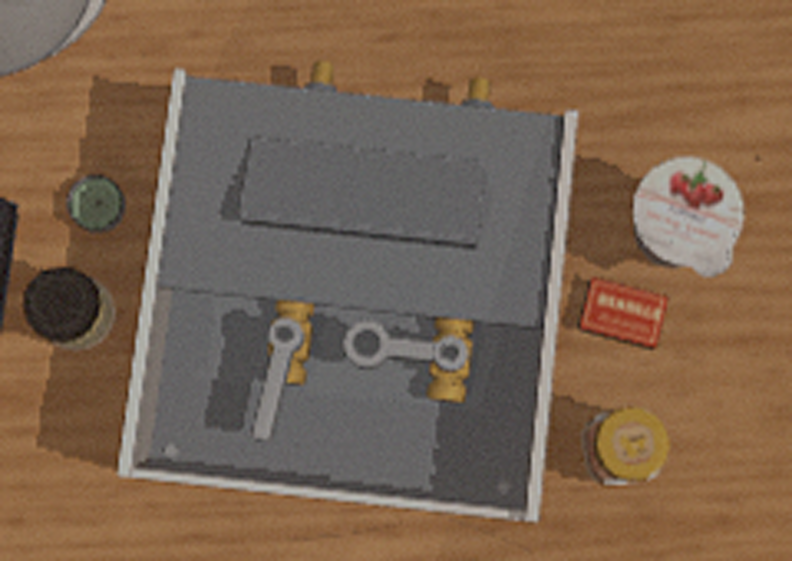

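The disc handle lies parallel to the ridge: disc (367,343), pivot (452,353). The cover is fully back, the plain handle is unmoved and the loose things are where they were.

```bash
python3 -c "
from plant import ctrl
print(ctrl.hand_in())"
```

```text
the job is handed in; nothing more can be done
None
```

The job is handed in: the cover is fully back at its stop, the disc valve is shut against its stop, and the plain handle and the things round the box look unmoved in the last picture.

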